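# Turn a relay module over in a V fixture locked by a pull-out plunger knob

### The arm

A 7-joint arm with a two-finger parallel gripper is mounted at the origin on the work surface. World frame = base frame: x ahead of the robot, y to its left, z up, the work surface at z = 0. Lengths are in m, angles in rad, forces in N, time in s.
With the tool pointing down it reaches from about 0.425 to 1.025 m from the base axis. Payload 3.6 kg.
Tool frame: the origin (TCP) lies midway between the tips of the shut fingers; the grasp point (between the pads) lies 19 mm behind it; z points along the fingers, x is the direction in which the jaws open and shut, and the axes are right-handed (so a half turn about z gives the same grasp; the last joint's range is limited). The gripper opens to 85 mm and grips with 20 to 120 N. Pads are 22 mm wide; open, the fingers measure 114 mm over their backs; the gripper's body (76 mm by 85 mm) begins 54 mm behind the grasp point. The pads swing forward as they close: fully open they stand 13 mm farther back than shut.
Start: joints at [1.097, 0.591, 0.048, 1.609, -0.033, 0.943, -0.034], TCP at [0.269, -0.673, 0.2] pointing down, gripper open.
Joint ranges: [-2.69, 2.69], [-0.47, 2.24], [-1.27, 1.36], [0.19, 2.51], [-1.53, 4.68], [0.08, 2.07], [-3.09, 3.09]. Speed limits (rad/s): [2.57, 2.57, 3.14, 3.14, 3.14, 3.14, 3.14].

### API

Orientations are given as a unit quaternion [w, x, y, z].
In Python, from rig import robot, eyes gives the robot as it stands. Calls block until the motion is done:
- robot.movep(position, orientation): joint-space move of the TCP to a pose.
- robot.move_linear(position, feed=0.15, rot=None): straight line of the TCP; rot=None keeps the orientation; feed is the mean speed in m/s.
- robot.movej(angles): joint-space move.
- robot.command_gripper(opening, squeeze=None): finger opening in m; squeeze is the grip in N (None keeps the last); returns when the fingers have stopped.
- robot.hold(seconds).
- robot.solve_ik(position, orientation): joint angles nearest the present ones, or None.
- robot.get_state(): the state.
- eyes.read_camera(name): name is "side" or "top"; returns a dict with "pixels" (420x560x3 uint8, red, green, blue), "camera_matrix" (3x3 intrinsics, pixels), "world_from_camera" (4x4, takes a point from camera to world coordinates). Camera axes: x right, y down, z forward; pixel columns grow to the right and rows downward; lengths in m; the calibration is good to about 2 mm. A picture is of the moment at which its call begins. There is no depth.
A pose or a line that the arm cannot do raises robot.IKError and nothing moves.
- robot.finish_job(): hands the job in, once; it reports no verdict.
The state is a dict: "t": time; "joints": joint angles; "joint_vel": joint speeds; "joint_torque": joint torques, N m; "ee_pos": TCP position; "orientation": TCP orientation; "wrist_force": force on the tool from outside, world axes, zero at the start; "ft_torque": the same for the moment, N m; "grip_width": finger opening in m.
Only numpy, scipy, OpenCV 4.12 (cv2) and the standard library are available. Lean on these libraries where they do the work, as an engineer would, in place of code of your own. Each camera call takes 0.05 s, during which the arm holds its last target.

### The job

Seat the flat white relay module, terminal face up, in the pocket of the fixture's hinged plate, then pull the black plunger knob straight out until it stays in its out detent and swing the plate right over to the opposite nest, so that the module ends up face-down in that nest. Then push the knob fully back in so that the plate is locked there. Do not force the knob, and leave the other things on the bench where they are.

Things in the scene. Friction and masses are not known exactly. Their poses are not given: they have to be found in the camera images.
- module: Relay module: flat white box, 54 mm (its x) x 64 mm (its y) x 24 mm high (z), 100 to 200 g, lying face up. Origin: centre of its plain underside; z points out of its face, which has two black terminal rows along the 54 mm ends, vent slots and a small green window. It may be seated either way round, its 64 mm length up the slope.
- module_face (a point): Centre of the module's terminal face, 24 mm above its underside.
- fixture: Turn-over fixture, fixed to the bench: base 190 x 210 x 12 mm carrying a V. Origin on the bench under the hinge's middle; x along the hinge, away from the plunger knob (on the -x side), z up. The hinged plate starts on the +y side, the fixed nest mirrors it on -y; both slope down to the hinge at 40 degrees. Plunger bracket: x -92 to -74 mm, 36 mm wide, 106 mm high; nut to x -98.
- plate_hinge (a point): Point on the hinge axis, 50 mm above the fixture's origin; the axis runs along the fixture's x. The steel locking tab turns with the plate at x -66 to -58 mm from here, within 44 mm of the axis along the plate, 20 mm to either side of the plate's radial plane.
- plate (a joint): Plate angle (rad). 0: on its stop on the +y side, pocket up. 1.745: right over, pocket down over the nest, on its far stop. 400 g; it rests by weight on either stop, falls over once past about 0.95, damped to about 1 rad/s. With the plunger in, its pin blocks the locking tab: the plate turns only 0.17 rad from either stop; in between, the tab keeps the pin from going in.
- plate_pocket (a point): Centre of the plate's pocket floor, 52 mm up the slope from the hinge. z: floor normal, out of the pocket; x along the hinge; y up the slope. The module's underside centre belongs here, its lower end against two black ledges 24 mm high, 32 mm below this point, between black side guides 8 mm high, 60 mm apart. No wall at the upper edge. The plate ends at 45 mm to either side, 58 mm up.
- plate_bar (a point): Point on the axis of the round steel swing bar, 12 mm thick, along the plate's upper edge, parallel to the hinge, sticking out 60 mm beyond the plate on the knob side (fixture x -105 to -45 mm). The point is at fixture x -80 mm, 111 mm from the hinge axis, and moves with the plate: about 108 mm above the bench at both stops, 161 mm at the top of the swing.
- nest_floor (a point): Centre of the floor of the fixed nest on the -y side, 52 mm up its slope from the hinge. z: floor normal; x along the hinge; y down the slope, to the hinge. The module's face belongs here: side guides 8 mm high, 64 mm apart; three black ledges 24 mm high, 32 mm from this point on the hinge side.
- knob (a joint): Plunger travel (m): 0 fully in (locked); 0.016 out, its out detent and also its end stop. An over-centre spring holds it at both ends: it takes about 8 N to move it from either end, least at mid-travel, beyond which it snaps the rest of the way by itself. It moves level, along the fixture's -x when pulled.
- knob_head: Black round plunger head and its steel shank, axis level along the fixture's x, 88 mm above the bench. Head 40 mm in diameter, 16 mm thick; shank 12 mm in diameter. Origin on the axis, at the bushing nut's face when the knob is in; the head's back is 32 mm and its face 48 mm from it on the -x side, so 32 mm of shank is bare behind the head (48 mm when out).
- knob_face (a point): Centre of the head's outer face; it is pushed here, along the fixture's +x.
- power_unit: Bystander: a taller, narrower white unit, 36 x 84 x 44 mm, origin under its centre. Not the module.
- meter: Bystander: hand-held meter, black, 150 x 75 x 42 mm, origin under its centre.
- screwdriver: Bystander: black-handled screwdriver, 180 mm long.
- wrench: Bystander: steel wrench, 150 mm long.
- ferrule_jar: Bystander: small jar, 48 mm wide, 60 mm high.
- rail_strip: Bystander: 160 mm length of steel mounting rail with four grey terminal blocks, 42 mm high.
Not all that is in view belongs to the job. Leave any purple look-alike of the module alone.

How it is judged:
On the way, in this order (a step that is already met when the one before it is completed fails the run):
1. the module is seated face up in the plate's pocket, let go, with the plate on its first stop and the knob in (distance between module and plate_pocket below 0.01 m and angle between the z axis of module and the z axis of plate_pocket, either way round below 0.12 rad and z of module_face in the frame of plate_pocket above 0.015 m and value of joint plate below 0.1 rad and value of joint knob below 0.004 m and contact force between the fingers and module below 0.1 N), for 0.2 s.
2. the knob is out in its detent, with the module still seated in the plate on its first stop (distance between module and plate_pocket below 0.01 m and angle between the z axis of module and the z axis of plate_pocket, either way round below 0.12 rad and value of joint knob above 0.0135 m and value of joint plate below 0.1 rad), for 0.2 s.
3. the plate is swung right over with the knob still out (value of joint plate above 1.66 rad and value of joint knob above 0.0135 m), for 0.2 s.
At the end, for the whole second after the job is handed in: Knob fully in (within 2.5 mm), plate right over (within 0.085 rad of its far stop), the module face-down and flat (within 7 degrees) in the opposite nest, the centre of its face within 10 mm of the centre of the nest floor, everything at rest (value of joint knob below 0.0025 m and value of joint plate above 1.66 rad and distance between module_face and nest_floor below 0.01 m and angle between the z axis of module and the z axis of nest_floor, either way round below 0.12 rad and z of module in the frame of nest_floor above 0.015 m and linear speed of module below 0.02 m/s and velocity of joint plate below 0.05 rad/s); the robot touches nothing.
It fails at once if the robot presses or pulls on the knob with more than 45 N (contact force between any of the fingers, the arm and knob_head above 45 N).
It fails at once if a bystander is moved by more than 30 mm (distance of any of power_unit, meter, screwdriver, wrench, ferrule_jar, rail_strip from where it was at the start of the episode above 0.03 m).
It also fails if it takes over 72 s, if anything falls off the work surface, if the arm or the gripper's body presses on something with over 40 N, if the wrist force passes 120 N, or if a joint passes its speed limit or range.

## Working session

There is one attempt and no reset: what is moved stays moved. The work goes in short steps, each a Python script; the robot and the scene stay as the last script left them, time stands still between calls to the robot, and variables do not carry over. Pictures are saved under pics/ and viewed, and the job is handed in when it is done.

```bash
ls; mkdir -p pics; python3 - <<'E'
from rig import robot, eyes
import cv2
for n in("side","top"):
    c=eyes.read_camera(n); cv2.imwrite(f"pics/{n}0.png",cv2.cvtColor(c["pixels"],cv2.COLOR_RGB2BGR))
    print(n,c["camera_matrix"].round(1).tolist(),c["world_from_camera"].round(4).tolist())
print(robot.get_state())
E
```

```text
pics
side [[447.4, 0.0, 276.3], [0.0, 447.4, 208.9], [0.0, 0.0, 1.0]] [[-0.9848, -0.1079, 0.136, 0.3118], [-0.1732, 0.6632, -0.7281, 0.9493], [-0.0116, -0.7406, -0.6718, 0.962], [0.0, 0.0, 0.0, 1.0]]
top [[515.1, 0.0, 276.1], [0.0, 515.1, 208.9], [0.0, 0.0, 1.0]] [[0.0535, -0.9769, 0.2069, 0.2089], [-0.9985, -0.0509, 0.0177, 0.0163], [-0.0068, -0.2076, -0.9782, 1.5741], [0.0, 0.0, 0.0, 1.0]]
{'t': 0.1, 'joints': array([ 1.09650607,  0.59201144,  0.04830927,  1.6096761 , -0.03329975,
        0.94269291, -0.03368233]), 'joint_vel': array([-1.49246302e-03, -3.15331917e-03,  2.00510327e-04, -3.84164203e-03,
       -2.88159659e-03, -6.39298065e-04, -2.83848024e-05]), 'joint_torque': array([ 4.18214884e-03, -5.49998224e+01,  1.55295622e+00, -1.98826236e+01,
        9.67210683e-03,  3.80419267e-03,  2.71509194e-06]), 'ee_pos': array([ 0.26915851, -0.67233167,  0.19917364]), 'orientation': array([-5.07616158e-04,  8.28172868e-01, -5.60471871e-01, -8.51685602e-04]), 'wrist_force': array([-0.30619376, -1.0162665 , -0.3697181 ]), 'ft_torque': array([ 0.005306  ,  0.00425144, -0.01954891]), 'grip_width': 0.08549249834492871}
```

View pics/side0.png

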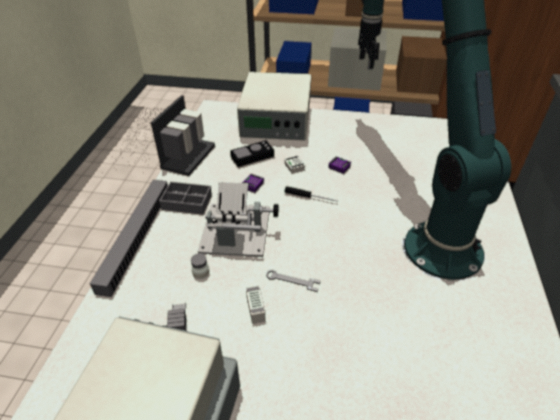

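View pics/top0.png

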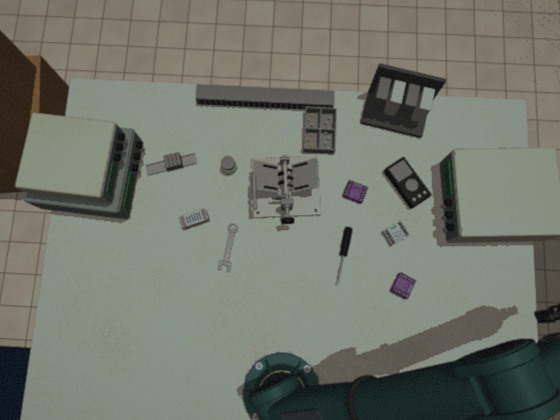

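The side view shows the fixture at about (237,225), with the knob at its right (276,210). In the top view the fixture is at (286,188) and the knob at (287,215).

Possible module candidates in the top view:
- (395,234): small, flat and white, with a green spot.
- (194,218): the white, narrower power unit.
- (355,191) and (402,286): purple look-alikes.

I choose (395,234) and will check it in a close crop.

```bash
python3 - <<'E'
import cv2,numpy as np
s=cv2.imread("pics/side0.png");t=cv2.imread("pics/top0.png")
a=cv2.resize(t[210:260,370:420],(400,400),interpolation=cv2.INTER_CUBIC)
b=cv2.resize(s[145:185,270:320],(400,320),interpolation=cv2.INTER_CUBIC)
b=cv2.copyMakeBorder(b,0,80,0,0,cv2.BORDER_CONSTANT)
cv2.imwrite("pics/mod.png",np.hstack([a,b]))
a=cv2.resize(t[140:240,240:335],(760,800)[:2] and (570,600),interpolation=cv2.INTER_CUBIC)
cv2.imwrite("pics/fixt.png",a)
b=cv2.resize(s[175:265,190:290],(660,594),interpolation=cv2.INTER_CUBIC)
cv2.imwrite("pics/fixs.png",b)
E
```

```text
(no output)
```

View pics/mod.png

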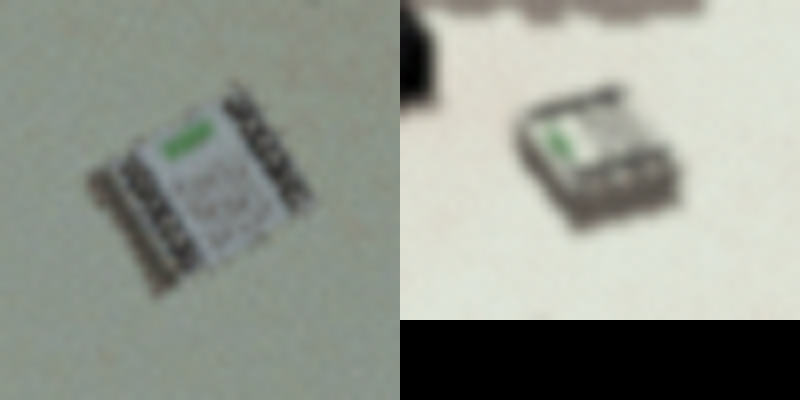

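View pics/fixt.png

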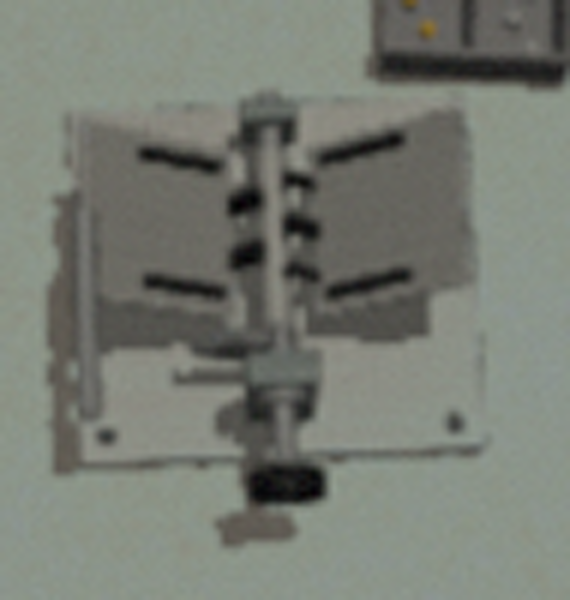

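View pics/fixs.png

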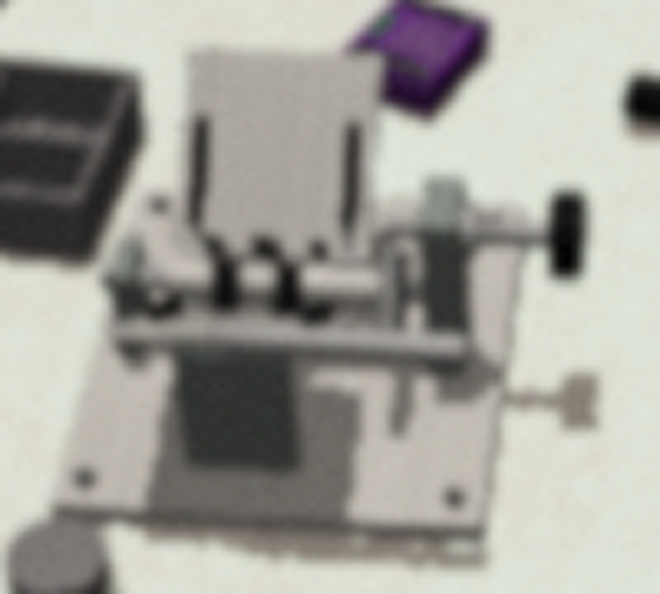

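The crop confirms the choice. The object at top (395,234) and side (294,163) is flat and white, with a green window and two black terminal rows. Next I'll make larger zooms to get measuring points.

```bash
cat > h.py <<'E'
from rig import robot, eyes
import cv2,numpy as np
from scipy.spatial.transform import Rotation as R
def cam(n):
    c=eyes.read_camera(n); return c
def save(c,f): cv2.imwrite(f,cv2.cvtColor(c["pixels"],cv2.COLOR_RGB2BGR))
K={"side":(447.4,276.3,208.9),"top":(515.1,276.1,208.9)}
T={"side":np.array([[-0.9848,-0.1079,0.136,0.3118],[-0.1732,0.6632,-0.7281,0.9493],[-0.0116,-0.7406,-0.6718,0.962]]),
"top":np.array([[0.0535,-0.9769,0.2069,0.2089],[-0.9985,-0.0509,0.0177,0.0163],[-0.0068,-0.2076,-0.9782,1.5741]])}
def ray(n,u,v):
    f,cx,cy=K[n]; d=T[n][:,:3]@np.array([(u-cx)/f,(v-cy)/f,1]); return T[n][:,3],d/np.linalg.norm(d)
def onz(n,u,v,z):
    o,d=ray(n,u,v); return o+d*(z-o[2])/d[2]
def tri(ps,pt):
    o1,d1=ray("side",*ps);o2,d2=ray("top",*pt)
    s=np.linalg.lstsq(np.stack([d1,-d2],1),o2-o1,rcond=None)[0]
    a=o1+s[0]*d1;b=o2+s[1]*d2
    return (a+b)/2,np.linalg.norm(a-b)
def proj(n,p):
    q=T[n][:,:3].T@(np.asarray(p)-T[n][:,3]); f,cx,cy=K[n]
    return np.array([f*q[0]/q[2]+cx,f*q[1]/q[2]+cy])
def zoom(img,x0,y0,w,h,s,f):
    a=cv2.resize(img[y0:y0+h,x0:x0+w],None,fx=s,fy=s,interpolation=cv2.INTER_CUBIC)
    a=cv2.normalize(a,None,0,255,cv2.NORM_MINMAX)
    st=10
    for u in range((x0+st-1)//st*st,x0+w,st):
        cv2.line(a,(int((u-x0+.5)*s),0),(int((u-x0+.5)*s),6),(0,0,255),1); cv2.putText(a,str(u),(int((u-x0+.5)*s)+2,14),0,.4,(0,0,255),1)
    for v in range((y0+st-1)//st*st,y0+h,st):
        cv2.line(a,(0,int((v-y0+.5)*s)),(6,int((v-y0+.5)*s)),(0,0,255),1); cv2.putText(a,str(v),(8,int((v-y0+.5)*s)+4),0,.4,(0,0,255),1)
    cv2.imwrite(f,a)
E
python3 - <<'E'
from h import *
s=cv2.imread("pics/side0.png");t=cv2.imread("pics/top0.png")
for nm,im,(x0,x1,y0,y1) in (("top",t,(240,335,150,240)),("side",s,(195,295,175,265))):
    g=cv2.cvtColor(im,cv2.COLOR_BGR2GRAY)
    m=(g<45).astype(np.uint8); m2=np.zeros_like(m);m2[y0:y1,x0:x1]=m[y0:y1,x0:x1]
    n,l,st,ce=cv2.connectedComponentsWithStats(m2)
    for i in range(1,n):
        if st[i,4]>=6: print(nm,ce[i].round(2),st[i])
zoom(t,243,150,85,82,7,"pics/zt.png"); zoom(s,195,178,90,86,7,"pics/zs.png")
zoom(t,375,214,40,40,14,"pics/zmt.png"); zoom(s,278,148,36,32,16,"pics/zms.png")
E
```

```text
top [318.68 150.97] [304 150  30   3  72]
top [299.96 164.3 ] [294 162  13   5  23]
top [269.41 166.32] [264 165  12   4  22]
top [289.17 169.67] [288 169   4   2   6]
top [280.12 173.25] [278 171   5   5  16]
top [290.  177.4] [288 176   5   4  15]
top [280.76 182.06] [279 180   5   5  17]
top [290. 185.] [288 184   5   3   9]
top [301.27 186.68] [295 185  13   4  22]
top [270.   187.29] [265 186  12   3  17]
top [282.86 208.29] [282 207   3   3   7]
top [287.34 220.38] [282 218  12   6  65]
side [254.74 186.83] [249 181  14  10  47]
side [199.8  189.02] [195 187  11   6  45]
side [290.   190.44] [286 188   9   6  45]
side [202.38 205.22] [195 192  15  21  80]
side [197.75 199.2 ] [195 198   7   4  20]
side [275.18 210.24] [274 205   4  11  33]
side [223.81 218.  ] [223 215   3   7  16]
side [234.4  219.95] [232 216   8   7  20]
```

View pics/zt.png

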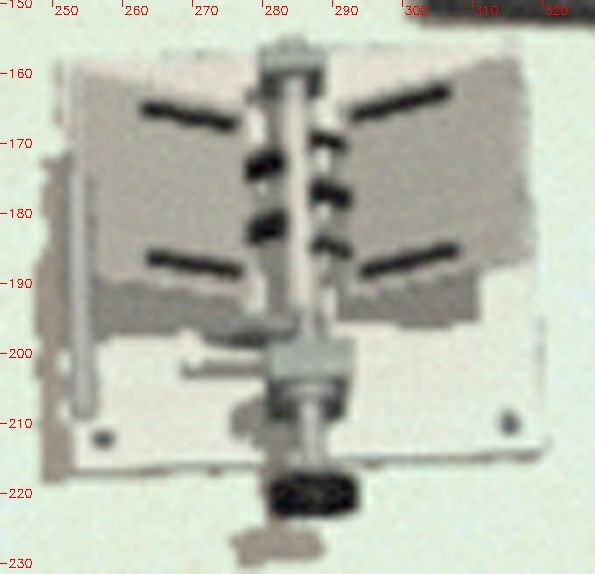

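View pics/zs.png

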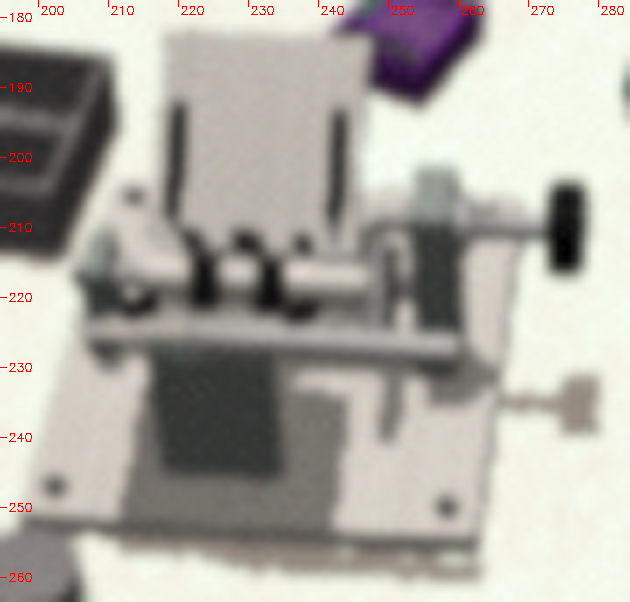

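View pics/zmt.png

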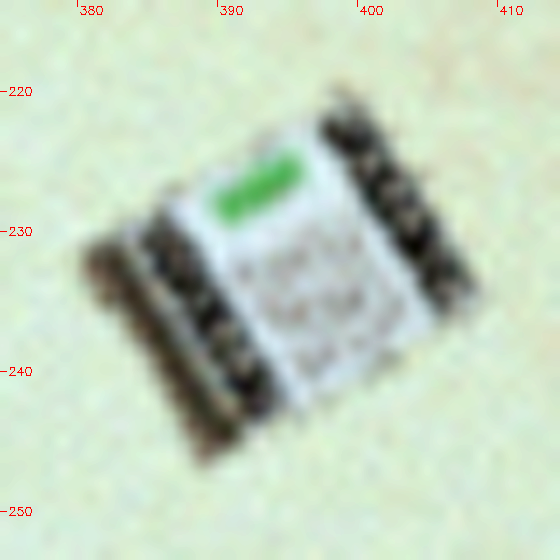

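View pics/zms.png

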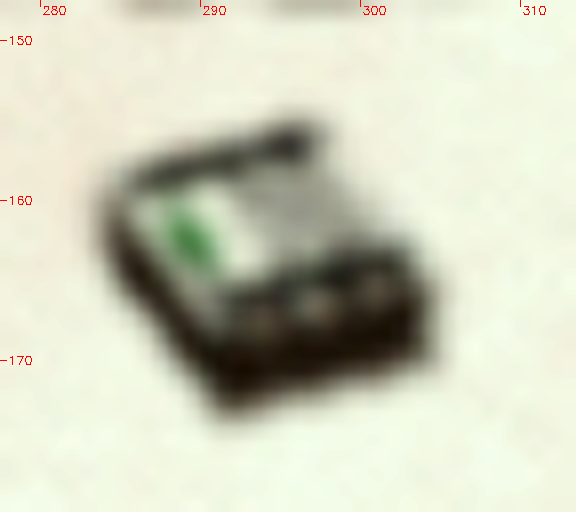

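The zooms show these features:
- **Top:** knob head at (287.3,220.4), base screws at (257.2,212.1) and (315.4,210.1), bar from (254.5,209) up to (253,172).
- **Side:** knob head at (275.2,210.2), base screws at (258.4,249.9), (202.4,247.1) and (213.6,205.4), bar from (207,225) to (261,228).

I'll triangulate these and check them against the stated heights.

```bash
python3 - <<'E'
from h import *
np.set_printoptions(precision=4,suppress=True)
print("knob",tri((275.2,210.2),(287.3,220.4)))
a=tri((258.4,249.9),(257.2,212.1));print("screw -x+y",a)
s={'-+t':onz("top",257.2,212.1,.012),'--t':onz("top",315.4,210.1,.012),'-+s':onz("side",258.4,249.9,.012),'++s':onz("side",202.4,247.1,.012),'+-s':onz("side",213.6,205.4,.012)}
for k,v in s.items():print(k,v)
# bar knob end: side end ~ (261,228), top end ~ (254.7,209.4)
px=lambda x,y:(x/7+242.5,y/7+149.5)
ps=lambda x,y:(x/7+194.5,y/7+177.5)
print(ps(462,347),px(84,412))
print("bar end",tri(ps(462,347),px(84,412)))
print("bar other dir side",ps(90,327),"top",px(75,165))
# base corners at z=.012 (top face): top view right-bottom, left-bottom
for c in ((540,452),(75,466)): print("base corner top",onz("top",*px(*c),.012))
for c in ((475,540),(25,518)): print("base corner side",onz("side",*ps(*c),.012))
# guide blobs top : nest 299.96,164.3 ; 301.27,186.68 ; plate 269.41,166.32; 270,187.29
for c in ((299.96,164.3),(301.27,186.68),(269.41,166.32),(270,187.29)): print("guide",onz("top",*c,.080))
E
```

```text
knob (array([0.4906, 0.0085, 0.0884]), np.float64(0.0004133652629049683))
screw -x+y (array([0.5249, 0.1023, 0.0141]), np.float64(0.001633844820294053))
-+t [0.5261 0.1025 0.012 ]
--t [ 0.5418 -0.0772  0.012 ]
-+s [0.5245 0.1006 0.012 ]
++s [0.6869 0.1163 0.012 ]
+-s [ 0.7048 -0.0645  0.012 ]
(260.5, 227.07142857142856) (254.5, 208.35714285714286)
bar end (array([0.5153, 0.1055, 0.1107]), np.float64(0.0029575876172001866))
bar other dir side (207.35714285714286, 224.21428571428572) top (253.21428571428572, 173.07142857142858)
base corner top [ 0.53   -0.0907  0.012 ]
base corner top [0.513 0.114 0.012]
base corner side [0.5097 0.1166 0.012 ]
base corner side [0.6941 0.1348 0.012 ]
guide [ 0.6662 -0.0213  0.08  ]
guide [ 0.5967 -0.0282  0.08  ]
guide [0.6551 0.0705 0.08  ]
guide [0.59   0.0651 0.08  ]
```

```bash
python3 - <<'E'
from h import *
np.set_printoptions(precision=4,suppress=True)
px=lambda x,y:(x/7+242.5,y/7+149.5)
ps=lambda x,y:(x/7+194.5,y/7+177.5)
O=np.array([.6279,.0202,0]);yw=np.radians(5.35)
F=R.from_euler('z',yw).as_matrix()
def fx(p): return F.T@(p-O)
def th(ang,r,n): # point in fixture yz: radial r at ang, normal n
    return np.array([0,r*np.cos(ang)-n*np.sin(ang),.05+r*np.sin(ang)+n*np.cos(ang)])
for a,b in (((219.6,200.4),(299.96,164.3)),((242.8,201.1),(301.27,186.68))):
    p,e=tri(a,b);print("nest guide",fx(p),e)
print("knob",fx(tri((275.2,210.2),(287.3,220.4))[0]))
print("bar end",fx(tri(ps(462,347),px(84,412))[0]))
# nest upper edge corners: side (165,35),(372,40); top: (517,60),(525,265)
for a,b in (((165,35),(520,60)),((372,38),(528,265))):
    p,e=tri(ps(*a),px(*b));print("nest corner",fx(p),e)
# hinge tube ends etc. predicted pocket & guide
s40=np.radians(40)
pc=th(s40,.052,-.012);print("pred pocket fix",pc,"world",O+F@pc)
for sx in(-.0325,.0325):
  for nm,pt in (("plate guide",th(s40,.052,-.012+.008)),("nest guide",np.array([0,-1,1])*th(s40,.052,-.012+.008))):
    pt=pt+[sx,0,0]; w=O+F@pt; print(nm,sx,"top",proj("top",w),"side",proj("side",w))
E
```

```text
nest guide [ 0.0352 -0.0451  0.0758] 0.0006453917197837444
nest guide [-0.0353 -0.0455  0.0768] 0.0010078483231818385
knob [-0.1378  0.0012  0.0884]
bar end [-0.1042  0.0954  0.1107]
nest corner [ 0.0448 -0.0945  0.1044] 0.0014319571545788029
nest corner [-0.0467 -0.0924  0.1094] 0.0009683379507043325
pred pocket fix [0.     0.0475 0.0742] world [0.6235 0.0675 0.0742]
plate guide -0.0325 top [271.9573 186.8601] side [237.3884 220.2978]
nest guide -0.0325 top [300.2777 185.7168] side [241.4854 200.7951]
plate guide 0.0325 top [271.1354 166.0015] side [214.925  219.2251]
nest guide 0.0325 top [299.21   164.8701] side [220.0532 199.8359]
```

The fixture fits to within about 2 mm: the nest corners come out at x ±45 mm, knob axis at z 88.4 mm, bar end at (-104, 95, 111) mm in the fixture frame. Now the module's pose.

```bash
python3 - <<'E'
from h import *
np.set_printoptions(precision=4,suppress=True)
px=lambda x,y:(x/14+374.5,y/14+213.5)
ps=lambda x,y:(x/16+277.5,y/16+147.5)
s=cv2.imread("pics/side0.png").astype(int);t=cv2.imread("pics/top0.png").astype(int)
def green(im,x0,x1,y0,y1):
    c=im[y0:y1,x0:x1]; w=np.clip(c[:,:,1]-np.maximum(c[:,:,0],c[:,:,2])-18,0,None).astype(float)
    yy,xx=np.mgrid[y0:y1,x0:x1]; return ((w*xx).sum()/w.sum(),(w*yy).sum()/w.sum())
gt=green(t,383,408,220,245);gs=green(s,282,306,152,172);print(gt,gs,tri(gs,gt))
r1,e1=tri(ps(225,155),px(400,200));r2,e2=tri(ps(318,280),px(210,315));print("rows",r1,e1,r2,e2,np.linalg.norm(r1-r2),"mid",(r1+r2)/2)
d=r1-r2;print("dir deg",np.degrees(np.arctan2(d[1],d[0])))
A,B=onz("top",*px(340,85),.024),onz("top",*px(478,290),.024)
print("A,B",A,B,np.linalg.norm(A-B)); e=(B-A)/np.linalg.norm(B-A)
n=np.array([-e[1],e[0],0]); 
for sg in(1,-1): print("centre?",(A+B)/2+sg*.032*n, "deg",np.degrees(np.arctan2(n[1],n[0])))
print("rows from top z24",onz("top",*px(400,200),.024),onz("top",*px(210,315),.024))
for c in((105,190),(325,125),(412,250),(215,300)): print("side face corner",onz("side",*ps(*c),.024))
for c in((225,415),(430,355)): print("side base corner",onz("side",*ps(*c),0))
for c in((205,462),): print("top base corner",onz("top",*px(*c),0))
E
```

```text
(np.float64(392.97687861271675), np.float64(227.01734104046244)) (np.float64(289.45098039215685), np.float64(162.3921568627451)) (array([ 0.4985, -0.3144,  0.0244]), np.float64(0.0007213936794394356))
rows [ 0.4965 -0.3447  0.0259] 0.0026323451027103722 [ 0.4696 -0.3041  0.0242] 0.0021028251273814695 0.04876491276839671 mid [ 0.483  -0.3244  0.025 ]
dir deg -56.48748530012597
A,B [ 0.523  -0.3321  0.024 ] [ 0.4792 -0.3621  0.024 ] 0.053109144029429935
centre? [ 0.5192 -0.3735  0.024 ] deg -55.532633525933434
centre? [ 0.483  -0.3207  0.024 ] deg -55.532633525933434
rows from top z24 [ 0.4982 -0.3452  0.024 ] [ 0.4707 -0.3042  0.024 ]
side face corner [ 0.5198 -0.3297  0.024 ]
side face corner [ 0.475  -0.3619  0.024 ]
side face corner [ 0.4497 -0.3183  0.024 ]
side face corner [ 0.4897 -0.2934  0.024 ]
side base corner [ 0.4858 -0.2841  0.    ]
side base corner [ 0.4443 -0.3127  0.    ]
top base corner [ 0.442  -0.3083  0.    ]
```

Module, in world coordinates: centre ≈ (0.4835, -0.3243). Its 64 mm axis lies at -56°. The face height triangulates to 24–25 mm, and the measured widths are 53 mm and about 64 mm, so it matches the description. Next, IK checks for every planned pose.

```bash
cat >> h.py <<'E'
np.set_printoptions(precision=4,suppress=True)
O=np.array([.6279,.0202,0]);F=R.from_euler('z',np.radians(5.35)).as_matrix()
S40=np.radians(40)
def W(p): return O+F@np.asarray(p,float)
def th(ang,r,n,x=0): return np.array([x,r*np.cos(ang)-n*np.sin(ang),.05+r*np.sin(ang)+n*np.cos(ang)])
def q(xax,zax):
    x=np.asarray(xax,float);z=np.asarray(zax,float);x=x/np.linalg.norm(x);z=z/np.linalg.norm(z)
    y=np.cross(z,x); a=R.from_matrix(np.stack([x,y,z],1)).as_quat(); return [a[3],a[0],a[1],a[2]]
MC=np.array([.4835,-.3243,0]);a34=np.radians(34)
def qmod(s=1): return q([s*np.cos(a34),s*np.sin(a34),0],[0,0,-1])
N=np.array([0,-np.sin(S40),np.cos(S40)]);U=np.array([0,np.cos(S40),np.sin(S40)])
def qplace(s=1): return q(F@[s,0,0],F@(-N))
def ppl(up,n): return W(th(S40,.052+up,-.012+n))
def qdn(s=1): return q(F@[0,s,0],[0,0,-1])
def st():
    s=robot.get_state(); print("t %.2f"%s["t"],"pos",s["ee_pos"],"F",s["wrist_force"],"w %.4f"%s["grip_width"],"j",s["joints"].round(2)); return s
E
python3 - <<'E'
from h import *
def t(n,p,o):
    j=robot.solve_ik(p,o); print(n,None if j is None else np.round(j,2))
for s in(1,-1):
    t("mod",MC+[0,0,.007],qmod(s)); t("modup",MC+[0,0,.2],qmod(s))
    t("place",ppl(0,.008),qplace(s)); t("app",ppl(.004,.1),qplace(s))
    t("hook",W([-.114,0,.07]),qdn(s)); t("hookup",W([-.114,0,.2]),qdn(s))
    t("push",W([-.18,0,.075]),qdn(s)); t("bar0",W([-.09,.094,.093]),qdn(s));t("bar1",W([-.09,-.074,.118]),qdn(s))
E
```

```text
mod [ 0.71  0.71 -0.28  2.04  0.42  0.45  0.71]
modup [ 0.84  0.44 -0.45  1.92  0.25  0.83  0.86]
place [ 0.6   0.86 -0.67  1.84 -0.29  0.73  0.42]
app [ 0.7   0.79 -0.7   1.77 -0.26  0.9   0.39]
hook [ 0.34  0.6  -0.61  2.16  0.64  0.57  0.92]
hookup [ 0.51  0.43 -0.81  2.05  0.42  0.83  1.12]
push [ 0.31  0.52 -0.55  2.29  0.61  0.47  0.93]
bar0 [ 0.23  0.61 -0.7   2.09  0.64  0.67  0.76]
bar1 [ 0.52  0.57 -0.67  2.05  0.54  0.7   1.16]
mod [ 0.33  0.71  0.26  2.05 -0.43  0.43 -1.63]
modup [ 0.23  0.43  0.38  1.95 -0.22  0.8  -1.81]
place [ 0.04  0.78  0.19  1.87 -0.98  1.04 -2.1 ]
app [ 0.07  0.7   0.28  1.8  -0.89  1.19 -2.16]
hook [-0.15  0.54  0.06  2.18 -0.08  0.43 -1.51]
hookup [-0.02  0.33 -0.11  2.08  0.05  0.74 -1.64]
push [-0.15  0.47  0.05  2.31 -0.07  0.36 -1.52]
bar0 [-0.27  0.52 -0.01  2.11  0.01  0.52 -1.77]
bar1 [ 0.01  0.49  0.03  2.07 -0.03  0.58 -1.42]
```

```bash
python3 - <<'E'
from h import *
robot.movep(MC+[0,0,.10],qmod(1)); st()
robot.move_linear(MC+[0,0,.007],feed=.12); st()
robot.command_gripper(.045,squeeze=40); st()
robot.move_linear(MC+[0,0,.09],feed=.15); st()
c=cam("side");save(c,"pics/s1.png");c2=cam("top");save(c2,"pics/t1.png")
a=cv2.resize(cv2.imread("pics/s1.png")[100:220,240:360],(480,480));b=cv2.resize(cv2.imread("pics/t1.png")[190:270,360:440],(320,320));b=cv2.copyMakeBorder(b,0,160,0,0,0)
cv2.imwrite("pics/g1.png",np.hstack([a,b]))
E
```

```text
t 1.66 pos [ 0.4831 -0.3262  0.1001] F [-0.3105 -0.4392  0.7907] w 0.0852 j [ 0.79  0.57 -0.38  2.    0.35  0.63  0.77]
t 2.58 pos [ 0.4841 -0.3246  0.0075] F [0.6937 0.05   1.1928] w 0.0853 j [ 0.72  0.71 -0.29  2.04  0.44  0.46  0.69]
t 3.06 pos [ 0.4836 -0.3244  0.0072] F [-0.5375 -0.4144  0.9214] w 0.0452 j [ 0.72  0.71 -0.29  2.04  0.44  0.46  0.69]
t 3.76 pos [ 0.4829 -0.3242  0.0896] F [-0.2861  0.1367 -0.4834] w 0.0452 j [ 0.78  0.59 -0.38  2.    0.36  0.61  0.76]
```

View pics/g1.png

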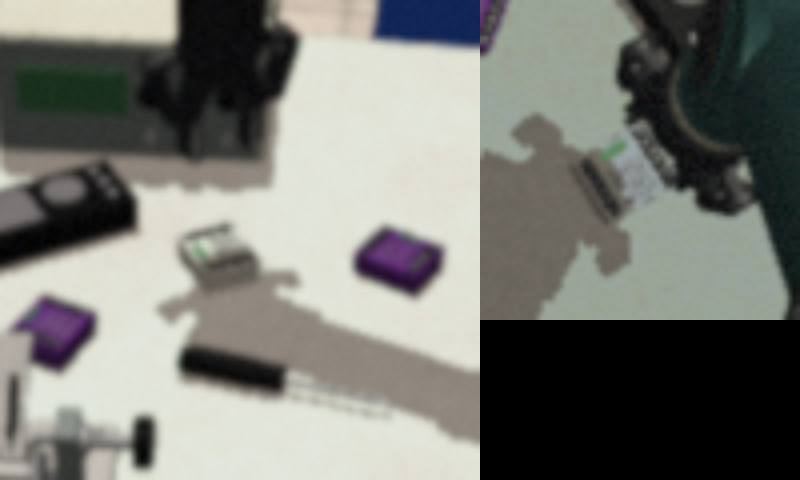

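The gripper closed to 45 mm on nothing: the module is still at top (395,234), unmoved. I'll look at where the fingers are relative to it.

```bash
python3 - <<'E'
from h import *
s=robot.get_state();p=s["ee_pos"];o=s["orientation"];Rm=R.from_quat([o[1],o[2],o[3],o[0]]).as_matrix();print(Rm)
print("tcp",proj("side",p),proj("top",p))
im=cv2.imread("pics/s1.png")
zoom(im,255,100,70,80,7,"pics/z2.png")
E
```

```text
[[ 0.829   0.5592 -0.0022]
 [ 0.5592 -0.829   0.0012]
 [-0.0011 -0.0022 -1.    ]]
tcp [294.5112 145.9926] [400.9397 228.9086]
```

View pics/z2.png

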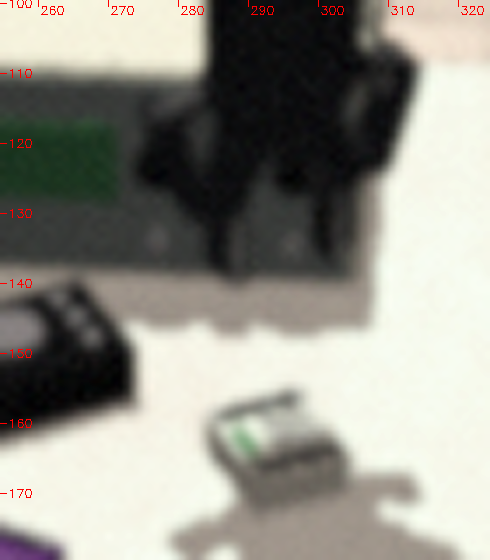

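```bash
python3 - <<'E'
from h import *
robot.command_gripper(0.0,squeeze=20); s=st();p=s["ee_pos"]
c=cam("side");save(c,"pics/s2.png")
zoom(cv2.imread("pics/s2.png"),255,90,80,80,7,"pics/z3.png")
for z in(0.08,.09,.1,.11,.12,.13): print(z,proj("side",[p[0],p[1],z]))
E
```

```text
t 4.36 pos [ 0.4835 -0.3242  0.0899] F [-0.0883 -0.1423 -0.611 ] w -0.0004 j [ 0.78  0.59 -0.38  2.    0.36  0.62  0.76]
0.08 [294.1956 148.0348]
0.09 [294.24   145.6121]
0.1 [294.2849 143.1681]
0.11 [294.3301 140.7025]
0.12 [294.3758 138.2151]
0.13 [294.4219 135.7056]
```

View pics/z3.png

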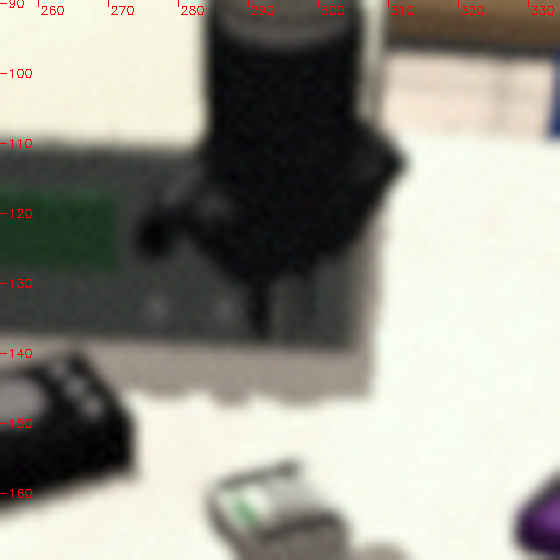

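The picture shows the shut tips at row ~138, where a TCP at z=0.09 should project to row 145.6. That suggests the tips stand about 30 mm higher than reported. I'll check it with a guarded touch on bare bench.

```bash
python3 - <<'E'
from h import *
P=np.array([.415,-.285,0]); print(proj("top",P),proj("side",P))
robot.move_linear(P+[0,0,.06],feed=.2); st()
robot.move_linear(P+[0,0,.03],feed=.1); s=st(); f0=s["wrist_force"][2]
z=.03
while z>-.03:
    z-=.003; robot.move_linear(P+[0,0,z],feed=.06); s=robot.get_state()
    if abs(s["wrist_force"][2]-f0)>3: break
st();print(z)
c=cam("side");save(c,"pics/s3.png")
zoom(cv2.imread("pics/s3.png"),270,100,80,80,7,"pics/z4.png")
E
```

```text
[381.4584 254.8807] [311.6869 175.2472]
t 4.98 pos [ 0.4166 -0.2857  0.0605] F [ 0.9971 -0.1279  0.1731] w 0.0001 j [ 0.76  0.56 -0.33  2.19  0.41  0.45  0.7 ]
t 5.43 pos [ 0.416  -0.2853  0.0299] F [ 0.0107  0.2449 -0.3802] w -0.0002 j [ 0.72  0.61 -0.28  2.2   0.45  0.38  0.66]
t 10.68 pos [ 0.4151 -0.2852 -0.0311] F [-2.6488  1.7023 20.6805] w 0.0002 j [ 0.64  0.72 -0.17  2.22  0.51  0.24  0.6 ]
-0.032999999999999995
```

View pics/z4.png

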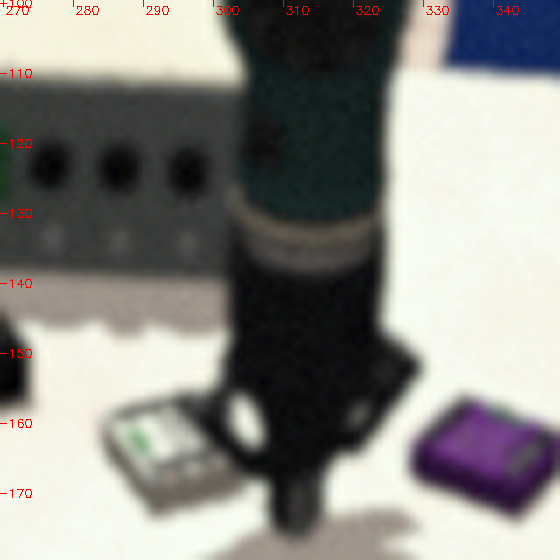

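The bench touch came at reported z ≈ -0.0305, so the real tips are 30.5 mm higher than reported. Sideways they agree: tip seen at (311.5,176), predicted (311.7,175.2). I'll correct for that in the grasp, then check in a tilted pose whether the offset follows the tool axis or the vertical.

```bash
cat >> h.py <<'E'
DZ=.0305
E
python3 - <<'E'
from h import *
P=np.array([.415,-.285,0])
robot.move_linear(P+[0,0,.06],feed=.25)
robot.command_gripper(.085)
robot.move_linear(MC+[0,0,.05],feed=.25)
robot.move_linear(MC+[0,0,.0075-DZ],feed=.12); s=st()
if abs(s["wrist_force"][2])<6:
    robot.command_gripper(.045,squeeze=40); st()
    robot.move_linear(MC+[0,0,.08],feed=.15); st()
c=cam("side");save(c,"pics/s4.png")
zoom(cv2.imread("pics/s4.png"),255,100,80,80,7,"pics/z5.png")
E
```

```text
t 13.27 pos [ 0.4836 -0.3242 -0.0227] F [-0.0499  0.1576  0.4631] w 0.0848 j [ 0.7   0.75 -0.26  2.04  0.47  0.4   0.66]
t 13.67 pos [ 0.4839 -0.3248 -0.022 ] F [-1.7855 -0.6188  5.5788] w 0.0528 j [ 0.7   0.75 -0.26  2.04  0.47  0.4   0.66]
t 14.50 pos [ 0.4826 -0.324   0.0792] F [-0.0341 -0.2051 -1.4232] w 0.0530 j [ 0.78  0.6  -0.37  2.01  0.38  0.6   0.75]
```

View pics/z5.png

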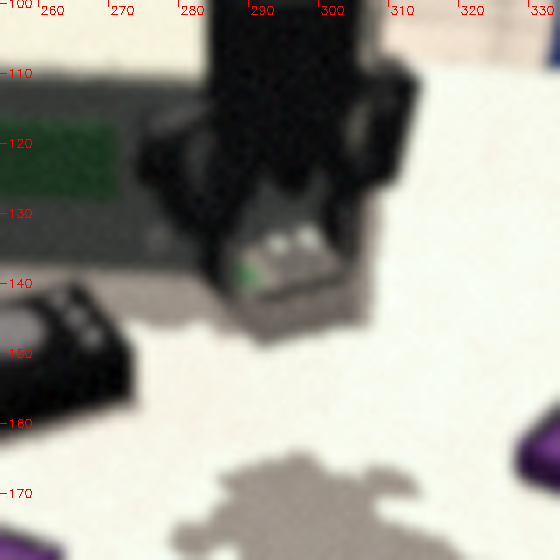

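The module is held (width 53 mm, about 1.4 N of weight on the wrist). Next, up and over to a tilted pose well above the pocket, then a picture to decide between a tool-axis and a vertical offset.

```bash
cat >> h.py <<'E'
ZT=F@(-N)
E
python3 - <<'E'
from h import *
robot.move_linear(MC+[0,0,.22],feed=.3)
des=ppl(.004,.13+.008)   # real TCP wanted
robot.movep(des+.0305*ZT,qplace(1)); s=st()
o=s["orientation"];print(R.from_quat([o[1],o[2],o[3],o[0]]).as_matrix()); print(des+.0305*ZT)
c=cam("side");save(c,"pics/s5.png");c=cam("top");save(c,"pics/t5.png")
e=s["ee_pos"]
und=.0075*ZT; 
for nm,r in(("H1",e-.0305*ZT),("H2",e+[0,0,.0305])):
    fc=r+.0075*ZT-.024*ZT  # face centre
    print(nm,"tcp",proj("side",r),proj("top",r),"face",proj("side",fc),proj("top",fc))
    print([proj("side",fc+F@[sx*.027,0,0]+F@(U*su*.032)).round(1).tolist() for sx,su in((-1,-1),(-1,1),(1,1),(1,-1))])
    print([proj("side",fc+.024*ZT+F@[sx*.027,0,0]+F@(U*su*.032)).round(1).tolist() for sx,su in((-1,-1),(-1,1),(1,1),(1,-1))],"under")
    print([proj("top",fc+.024*ZT+F@[sx*.027,0,0]+F@(U*su*.032)).round(1).tolist() for sx,su in((-1,-1),(-1,1),(1,1),(1,-1))],"undertop")
zoom(cv2.imread("pics/s5.png"),190,150,90,80,7,"pics/z6.png");zoom(cv2.imread("pics/t5.png"),243,150,85,80,7,"pics/z6t.png")
E
```

```text
t 16.44 pos [0.6294 0.0003 0.1586] F [-0.2386  0.0146 -0.8325] w 0.0532 j [ 0.65  0.75 -0.6   1.76 -0.35  0.93  0.47]
[[ 0.9957  0.0705 -0.0595]
 [ 0.0922 -0.7639  0.6387]
 [-0.0004 -0.6415 -0.7671]]
[0.6296 0.0018 0.1592]
H1 tcp [227.8602 174.0675] [300.1027 165.6004] face [228.084  168.2557] [304.0788 164.1333]
[[239.2, 169.2], [235.7, 168.0], [216.4, 167.3], [220.9, 168.5]]
[[238.9, 177.5], [235.4, 176.7], [216.1, 175.9], [220.6, 176.7]] under
[[307.1, 177.1], [290.2, 173.8], [289.3, 155.2], [306.1, 159.0]] undertop
H2 tcp [226.5223 176.3374] [293.2027 165.1435] face [226.7488 170.4375] [297.1387 163.6653]
[[238.1, 171.4], [234.4, 170.3], [214.9, 169.5], [219.5, 170.6]]
[[237.7, 179.7], [234.1, 179.1], [214.5, 178.3], [219.1, 179.0]] under
[[300.3, 176.7], [283.2, 173.4], [282.3, 154.7], [299.4, 158.5]] undertop
```

View pics/z6.png

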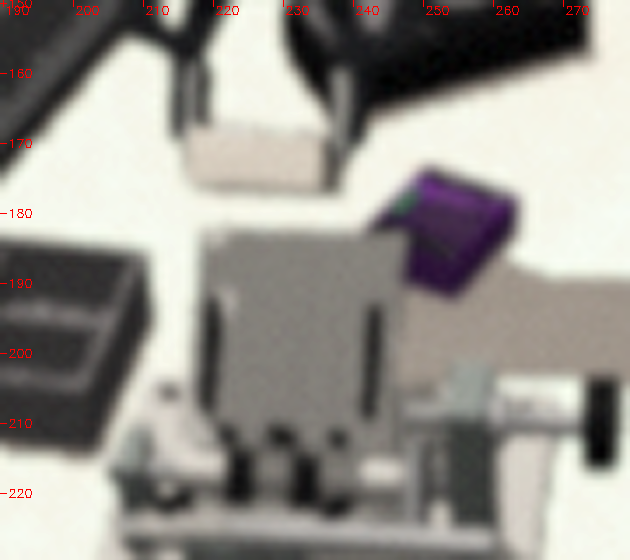

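View pics/z6t.png

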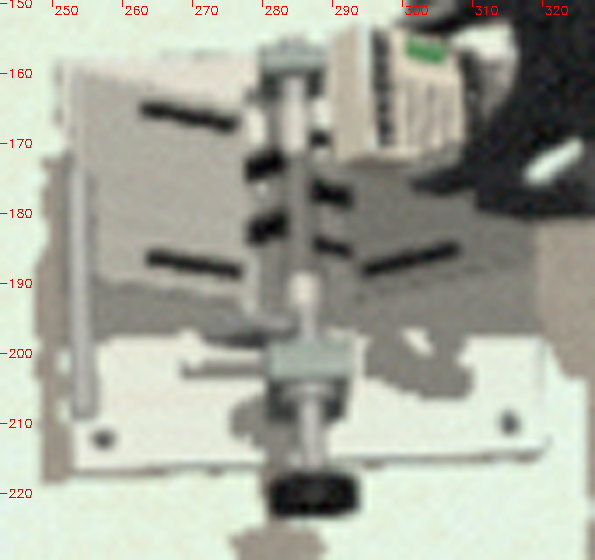

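The tool-axis hypothesis H1 fits. The module's end face is seen in the side view at x 215.9–237.4 and rows 167.4–176.6, and H1 predicts 216–235.6 and 167.5–176.5. I'll overlay predicted corners on both views to check the sideways (hinge-axis) alignment.

```bash
python3 - <<'E'
from h import *
s=robot.get_state(); e=s["ee_pos"];r=e-.0305*ZT
out=[]
for n,x0,y0 in(("side",205,155),("top",280,145)):
    im=cv2.imread("pics/%s5.png"%n[0]); w,h,k=(45,40,9) if n=="side" else (45,40,9)
    a=cv2.resize(im[y0:y0+h,x0:x0+w],None,fx=k,fy=k,interpolation=cv2.INTER_CUBIC); a=cv2.normalize(a,None,0,255,cv2.NORM_MINMAX)
    for hgt,col in((.0075,(0,0,255)),(.0075-.024,(255,0,0))):
        P=[proj(n,r+hgt*ZT+F@[sx*.027,0,0]+F@(U*su*.032)) for sx,su in((-1,-1),(-1,1),(1,1),(1,-1))]
        P=(np.array(P)-[x0-.5,y0-.5])*k
        cv2.polylines(a,[P.astype(int)],True,col,1)
    out.append(a)
cv2.imwrite("pics/ov.png",np.hstack(out))
E
```

```text
(no output)
```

View pics/ov.png

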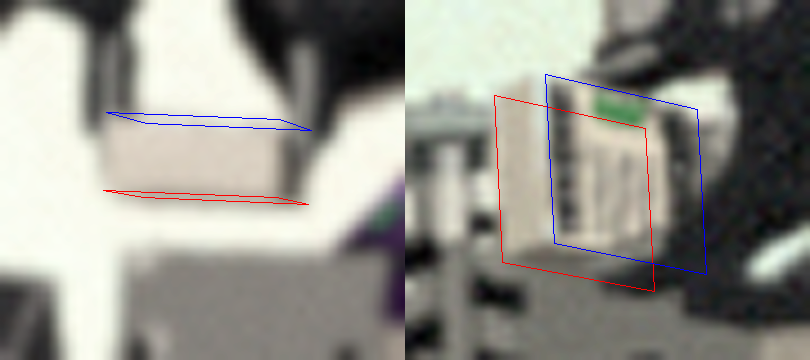

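The overlay agrees within about 1 mm in both views. I'll lower it along the pocket normal with a force guard.

```bash
python3 - <<'E'
from h import *
def go(up,n,feed): robot.move_linear(ppl(up,n+.0075)+.0305*ZT,feed=feed)
go(.004,.03,.15); s=st(); go(.004,.010,.08); s=st();f0=s["wrist_force"]
for n in(.006,.003,.001,-.001,-.003):
    go(.004,n,.05); s=robot.get_state(); df=F.T@(s["wrist_force"]-f0); print(n,df, "normal %.1f"%(df@N))
    if np.linalg.norm(df)>4: break
st()
c=cam("side");save(c,"pics/s6.png");c=cam("top");save(c,"pics/t6.png")
zoom(cv2.imread("pics/s6.png"),190,150,90,80,7,"pics/z7.png");zoom(cv2.imread("pics/t6.png"),243,150,85,80,7,"pics/z7t.png")
E
```

```text
t 17.36 pos [0.6246 0.0652 0.0826] F [ 0.0198  0.1811 -0.8118] w 0.0530 j [ 0.56  0.84 -0.61  1.84 -0.36  0.73  0.48]
t 17.76 pos [0.6218 0.0795 0.0665] F [ 0.6325 -0.3228 -2.0276] w 0.0527 j [ 0.55  0.86 -0.61  1.86 -0.37  0.7   0.48]
0.006 [-0.9704  0.6742  0.8864] normal 0.2
0.003 [-0.131   0.3187  0.3076] normal 0.0
0.001 [-0.9912  0.7473  0.0677] normal -0.4
-0.001 [-0.2635 -0.0043 -0.2265] normal -0.2
-0.003 [-3.8406 -6.2807  9.4596] normal 11.3
t 19.01 pos [0.6219 0.086  0.0583] F [-2.6057 -6.9343  7.432 ] w 0.0527 j [ 0.54  0.88 -0.61  1.86 -0.37  0.67  0.48]
```

View pics/z7.png

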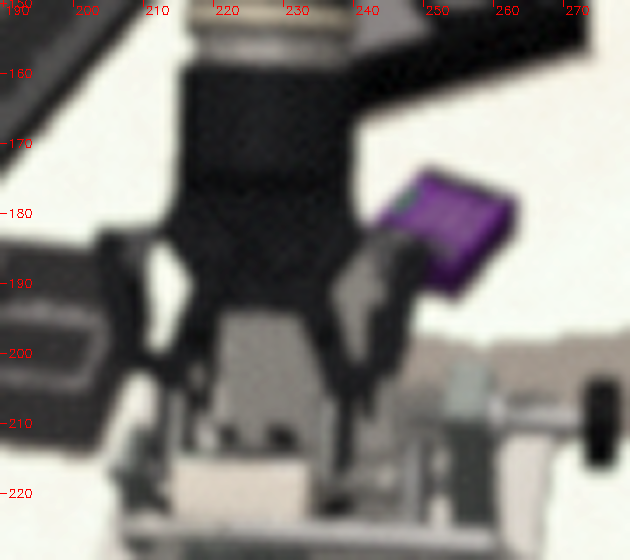

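View pics/z7t.png

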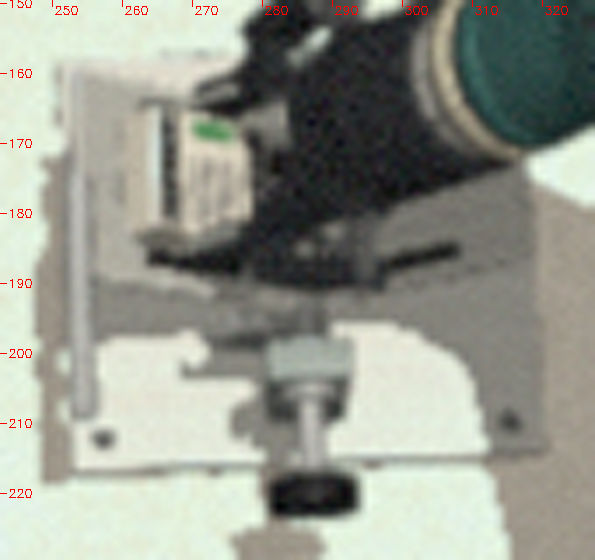

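Contact is at n ≈ -2.5 mm, which is the floor; sitting on a guide would have shown at +8 mm. Now I'll slide it down to the ledges and release.

```bash
python3 - <<'E'
from h import *
def go(up,n,feed): robot.move_linear(ppl(up,n+.0075)+.0305*ZT,feed=feed)
go(.004,-.0015,.05); s=st(); f0=s["wrist_force"]
for u in(.002,.0,-.002,-.004):
    go(u,-.0015,.05); s=robot.get_state(); df=F.T@(s["wrist_force"]-f0); print(u,df,"along %.1f n %.1f"%(df@U,df@N))
    if df@U>4: break
robot.command_gripper(.072); st()
robot.hold(.3)
go(u,.10,.15); st()
c=cam("side");save(c,"pics/s7.png");c=cam("top");save(c,"pics/t7.png")
a=ppl(0,0)
print("exp face centre top",proj("top",ppl(0,.024)),"upper end",[proj("side",W(th(S40,.084,-.012+h,sx*.027))).round(1).tolist() for sx in(-1,1) for h in(0,.024)])
zoom(cv2.imread("pics/s7.png"),190,150,90,80,7,"pics/z8.png");zoom(cv2.imread("pics/t7.png"),243,150,85,80,7,"pics/z8t.png")
E
```

```text
t 19.36 pos [0.6221 0.0859 0.0583] F [-0.0396 -2.818   3.3232] w 0.0530 j [ 0.54  0.88 -0.62  1.86 -0.37  0.67  0.48]
0.002 [0.3205 0.238  1.8918] along 1.4 n 1.3
0.0 [0.0721 0.2494 2.8263] along 2.0 n 2.0
-0.002 [-0.4387  1.1938  2.9164] along 2.8 n 1.5
-0.004 [-0.5357  2.1446  6.3969] along 5.8 n 3.5
t 20.68 pos [0.6219 0.0802 0.0524] F [ 0.3126 -1.3947 -0.9682] w 0.0720 j [ 0.54  0.89 -0.61  1.86 -0.36  0.68  0.49]
t 21.81 pos [0.6275 0.016  0.1303] F [-0.2889  0.0939  0.3701] w 0.0720 j [ 0.63  0.79 -0.6   1.79 -0.35  0.87  0.48]
exp face centre top [274.9273 175.1392] upper end [[233.5, 223.8], [233.9, 215.2], [214.4, 222.9], [214.7, 214.3]]
```

View pics/z8.png

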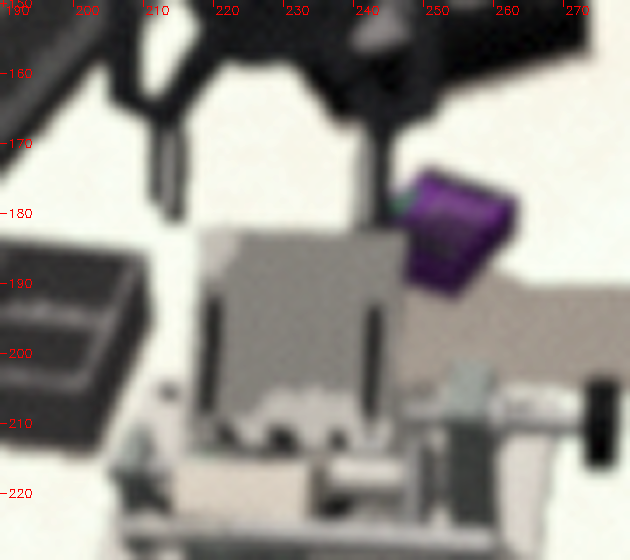

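View pics/z8t.png

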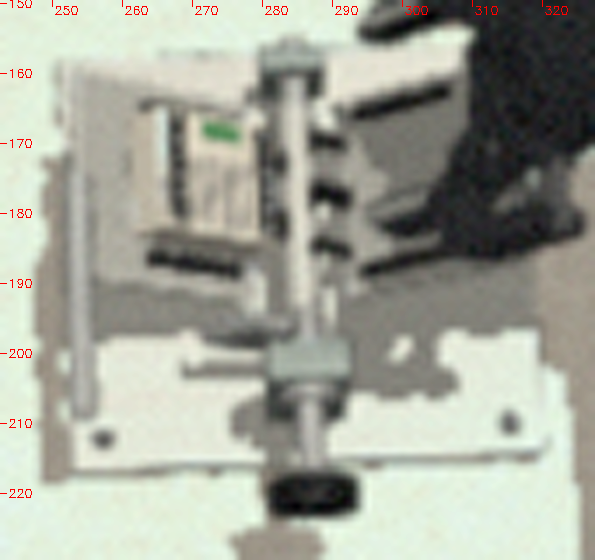

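The module is seated. In the side view its upper end spans x 214.5–233.8 with the top edge at row 214.8; I expected 214.5–233.7 and 214.3–215.2. The ledge contact gave 5.8 N along the slope. Next, hook the fingers loosely astride the shank from above.

```bash
cat >> h.py <<'E'
def dn(x,y,z): return W([x,y,z-DZ])   # commanded TCP for real tip at fixture (x,y,z), tool down
E
python3 - <<'E'
from h import *
s=robot.get_state(); robot.move_linear(s["ee_pos"]-.06*ZT,feed=.25)
robot.movep(dn(-.1145,0,.20),qdn(1)); robot.command_gripper(.022,squeeze=20); st()
robot.move_linear(dn(-.1145,0,.118),feed=.2); s=st()
c=cam("side");save(c,"pics/s8.png");c=cam("top");save(c,"pics/t8.png")
zoom(cv2.imread("pics/s8.png"),230,165,80,70,7,"pics/z9.png");zoom(cv2.imread("pics/t8.png"),255,185,70,60,7,"pics/z9t.png")
r=s["ee_pos"]+[0,0,DZ]
print("tip exp",proj("side",r),"after descent",proj("side",r-[0,0,.046]))
E
```

```text
t 23.62 pos [0.514  0.0093 0.1694] F [ 0.4194 -0.6422 -0.0604] w 0.0223 j [ 0.47  0.47 -0.77  2.08  0.47  0.77  1.08]
t 24.18 pos [0.5142 0.01   0.0878] F [0.3428 0.2089 0.3752] w 0.0222 j [ 0.37  0.58 -0.65  2.15  0.62  0.61  0.94]
tip exp [266.9024 201.931 ] after descent [267.3066 213.738 ]
```

View pics/z9.png

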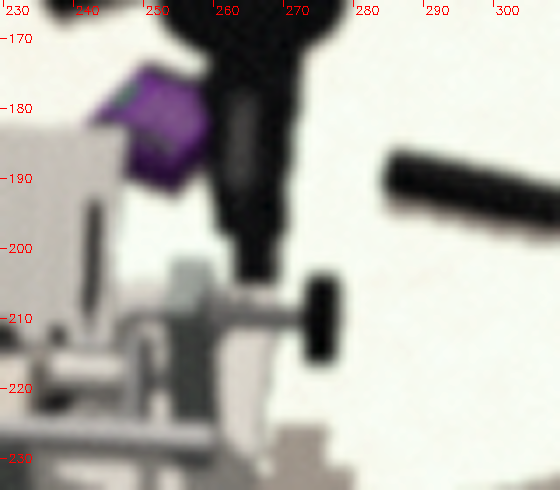

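View pics/z9t.png

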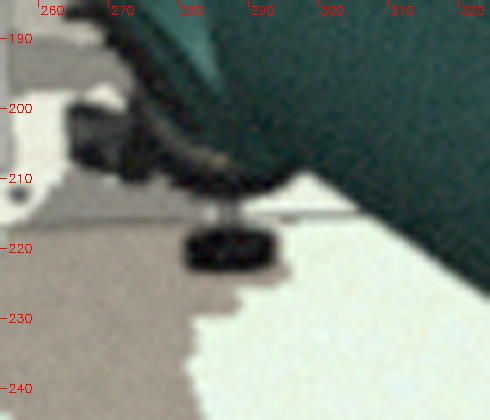

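```bash
python3 - <<'E'
from h import *
for x in(-.074,-.092,-.098,-.130,-.146): print(x,proj("side",W([x,0,.088])).round(1),proj("side",W([x,.018,.1])).round(1))
print(proj("side",W([-.1145,.018,.118])))
im=cv2.imread("pics/s8.png"); g=im.mean(2)
print("row 202",g[202,255:285].astype(int)); print("row 206",g[206,265:285].astype(int));print("row208", g[208,255:282].astype(int))
im=cv2.imread("pics/side0.png"); g=im.mean(2)
for r in (206,208,209,210,211,212): print(r, g[r,250:282].astype(int))
E
```

```text
-0.074 [253.4 209. ] [252.5 210.1]
-0.092 [259.6 209.3] [258.8 210.4]
-0.098 [261.7 209.4] [260.9 210.5]
-0.13 [272.6 209.9] [272. 211.]
-0.146 [278.1 210.2] [277.6 211.3]
[266.4295 206.0954]
row 202 [172 167 168 172 175 196 208 178 104  41  16  14  19  42  92 163 217 228
 226 222 221 219 221 225 228 228 230 229 229 229]
row 206 [130 139 149 154 174 208 222 199 126  48  16  14  44 115 186 222 227 227
 226 226]
row208 [136 132 123  96  86  98 103 106 113 108 113 129 144 146 151 169 174 150
  89  31  10  11  43 111 185 222 228]
206 [184 183 178 164 149 139 138 135 131 127 140 156 170 182 186 181 188 193
 197 204 214 216 188 118  49  23  25  44 112 180 211 219]
208 [157 156 147 138 129 126 131 128 124 127 149 149 135 134 137 143 160 168
 169 174 187 189 161  98  37  25  26  47 108 174 212 220]
209 [125 129 125 112 103 103 106 107 102 110 135 139 129 129 134 140 148 155
 156 159 165 166 140  80  31  18  19  43 103 173 212 218]
210 [110 115 106  89  72  74  72  75  70  86 109 115 110 109 114 118 121 126
 129 131 134 134 114  63  22  12  20  37 107 175 211 219]
211 [127 136 126  97  68  55  56  59  53  65  85  93  96 106 108 112 114 113
 109 107 113 115  95  52  16  13  12  44 112 179 210 216]
212 [129 142 144 110  71  51  51  53  52  55  67  88 117 140 148 148 148 147
 134 126 144 150 128  71  20   3  13  48 124 189 214 218]
```

The finger (columns 262.9–269.2) lies between the nut (261.3) and the head's back (272.9). I'll shift it 2 mm outward and go down astride the shank under a force guard, then pull in small steps.

```bash
python3 - <<'E'
from h import *
robot.move_linear(dn(-.1165,0,.112),feed=.1); f0=st()["wrist_force"]
for z in(.100,.090,.080,.071):
    robot.move_linear(dn(-.1165,0,z),feed=.08); s=robot.get_state(); df=F.T@(s["wrist_force"]-f0); print(z,df)
    if np.linalg.norm(df)>6: break
else:
    x=-.1165
    while x>-.146:
        x-=.0025; robot.move_linear(dn(x,0,.071),feed=.05); s=robot.get_state(); df=F.T@(s["wrist_force"]-f0); print(round(x,4),df)
        if np.linalg.norm(df)>30: break
st()
c=cam("side");save(c,"pics/s9.png")
zoom(cv2.imread("pics/s9.png"),230,165,80,70,7,"pics/z10.png")
E
```

```text
t 24.52 pos [0.5118 0.0091 0.0818] F [-0.7692 -0.7131  0.1842] w 0.0219 j [ 0.37  0.59 -0.64  2.15  0.63  0.59  0.93]
0.1 [ 0.4096  1.2643 -0.3767]
0.09 [ 0.9152  0.4431 -0.07  ]
0.08 [0.6872 0.2456 0.8063]
0.071 [ 0.0648  0.9665 -0.0862]
-0.119 [ 1.5598  0.9892 -0.1981]
-0.1215 [ 3.4374  0.975  -1.3207]
-0.124 [ 7.3857 -1.068  -4.9525]
-0.1265 [10.0239 -0.6568 -5.61  ]
-0.129 [11.4049 -0.5131 -4.3967]
-0.1315 [11.6213 -0.3282 -6.8277]
-0.134 [ 9.2131 -0.8272 -3.6702]
-0.1365 [2.3096 0.2173 1.0403]
-0.139 [ 7.4804 -0.0521 -0.5192]
-0.1415 [11.5013  0.3493 -5.984 ]
-0.144 [15.2437 -1.3743 -8.6187]
-0.1465 [ 18.6997  -0.7721 -11.8792]
t 28.64 pos [0.4932 0.0083 0.0419] F [ 17.921    0.2617 -11.695 ] w 0.0218 j [ 0.3   0.62 -0.55  2.23  0.74  0.46  0.82]
```

View pics/z10.png

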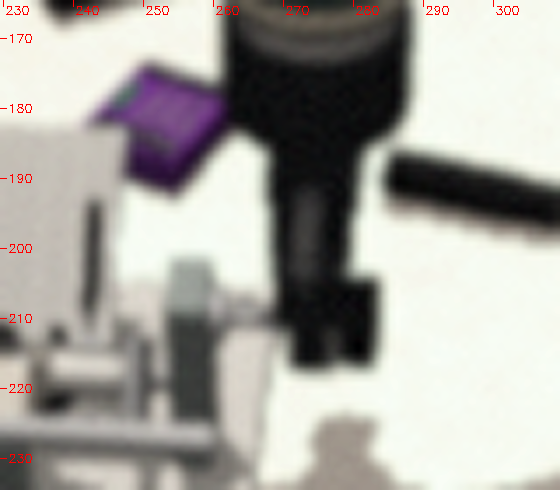

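The pull peaked at 11.6 N, dropped to 2 N at the snap, then met the end stop (18.7 N); the head has moved out to columns ~279–284. I'll back off the head, lift clear and check.

```bash
python3 - <<'E'
from h import *
robot.move_linear(dn(-.133,0,.071),feed=.08); st()
robot.move_linear(dn(-.133,0,.19),feed=.2); st()
c=cam("side");save(c,"pics/s10.png")
im=cv2.imread("pics/s10.png")
zoom(im,200,165,100,80,7,"pics/z11.png")
g=im.mean(2);print(g[208,260:290].astype(int))
for x in(-.146,-.162): print(proj("side",W([x,0,.088])).round(1))
E
```

```text
t 29.01 pos [0.4929 0.0074 0.0399] F [-0.1731 -0.1607 -1.3268] w 0.0216 j [ 0.3   0.63 -0.56  2.21  0.73  0.49  0.84]
t 29.75 pos [0.4939 0.0072 0.1586] F [-0.5662 -0.0739 -0.079 ] w 0.0217 j [ 0.48  0.46 -0.77  2.13  0.48  0.73  1.06]
[155 158 142 144 141 141 159 174 177 180 194 201 198 190 183 179 178 163
 128  69  20  12  18  67 147 209 227 228 226 226]
[278.1 210.2]
[283.6 210.4]
```

View pics/z11.png

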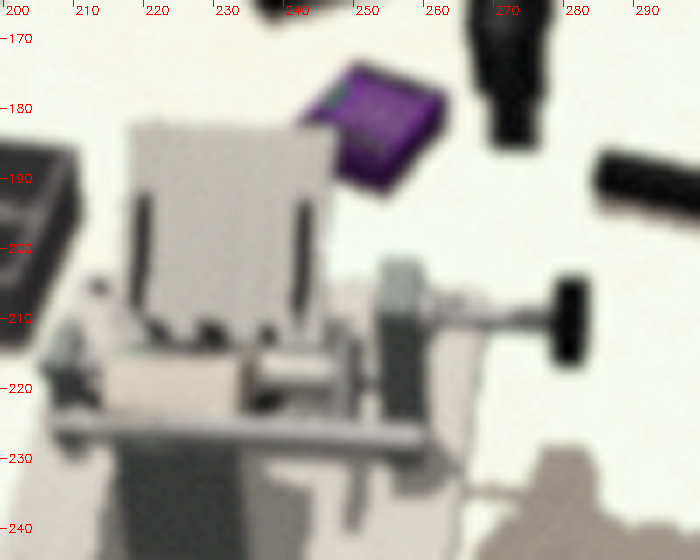

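The knob is out: its outer edge moved from column 278.1 to 283.7, about 16 mm. Now grip the swing bar from above.

```bash
python3 - <<'E'
from h import *
yb,zb=.0945,.109
robot.command_gripper(.04)
robot.move_linear(dn(-.094,yb,.19),feed=.25); st()
robot.move_linear(dn(-.094,yb,zb-.004),feed=.15); f0=st()["wrist_force"]
robot.move_linear(dn(-.094,yb,zb-.017),feed=.08); s=st()
df=F.T@(s["wrist_force"]-f0); print(df)
if np.linalg.norm(df)<6:
    robot.command_gripper(.0,squeeze=30); st()
c=cam("side");save(c,"pics/s11.png")
zoom(cv2.imread("pics/s11.png"),200,165,100,80,7,"pics/z12.png")
E
```

```text
t 30.68 pos [0.5252 0.106  0.1593] F [ 0.5423 -1.5174 -0.536 ] w 0.0399 j [ 0.27  0.51 -0.75  2.05  0.49  0.77  0.88]
t 31.39 pos [0.5258 0.1053 0.0749] F [1.0537 1.04   0.5443] w 0.0401 j [ 0.18  0.62 -0.63  2.11  0.64  0.61  0.75]
t 31.71 pos [0.5253 0.1053 0.0613] F [0.2757 0.3501 0.1812] w 0.0399 j [ 0.16  0.64 -0.61  2.11  0.66  0.59  0.73]
[-0.839  -0.6144 -0.3631]
t 32.07 pos [0.5257 0.1063 0.0618] F [-0.8345  0.693   0.3875] w 0.0106 j [ 0.16  0.64 -0.61  2.11  0.66  0.59  0.73]
```

View pics/z12.png

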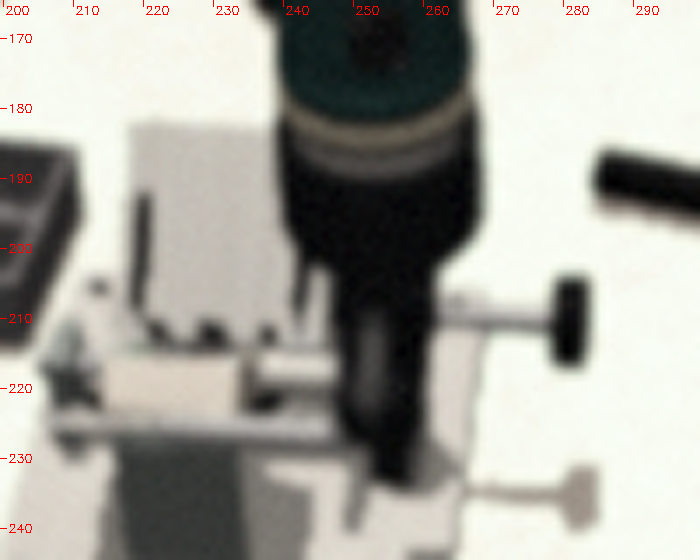

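The bar is gripped (width 10.6 mm; the bar crosses between the fingers at row ~228). Now swing it along the arc with force monitoring.

```bash
python3 - <<'E'
from h import *
r=np.hypot(.0945,.059);a0=np.degrees(np.arctan2(.059,.0945))
f0=robot.get_state()["wrist_force"]
for d in list(range(10,91,10))+[96]:
    a=np.radians(a0+d); robot.move_linear(dn(-.094,r*np.cos(a),.05+r*np.sin(a)-.017),feed=.11)
    s=robot.get_state(); df=F.T@(s["wrist_force"]-f0); print(d,"%.2f"%s["t"],df,"%.4f"%s["grip_width"])
    if np.linalg.norm(df)>40: print("STOP");break
st()
c=cam("side");save(c,"pics/s12.png");c=cam("top");save(c,"pics/t12.png")
zoom(cv2.imread("pics/s12.png"),200,165,100,80,7,"pics/z13.png");zoom(cv2.imread("pics/t12.png"),243,150,85,80,7,"pics/z13t.png")
E
```

```text
10 32.44 [ 0.2948  1.6451 -0.6716] 0.0106
20 32.77 [-0.6053  3.6685  2.6879] 0.0108
30 33.09 [-2.482   4.3173  8.206 ] 0.0106
40 33.42 [-3.1095  2.582  12.1132] 0.0105
50 33.74 [-2.1386  0.2296 12.0645] 0.0107
60 34.07 [ 0.0332 -2.4094  5.5001] 0.0103
70 34.39 [ 0.9875 -3.5446  4.6061] 0.0108
80 34.72 [ 2.8463 -3.7404  0.6777] 0.0105
90 35.04 [ 3.4472 -3.2296 -0.9923] 0.0109
96 35.30 [ 4.2021 -1.7709 -2.2975] 0.0108
t 35.30 pos [ 0.5411 -0.0563  0.0902] F [ 3.6663  1.5545 -1.1777] w 0.0108 j [ 0.5   0.61 -0.67  2.08  0.62  0.66  1.08]
```

View pics/z13.png

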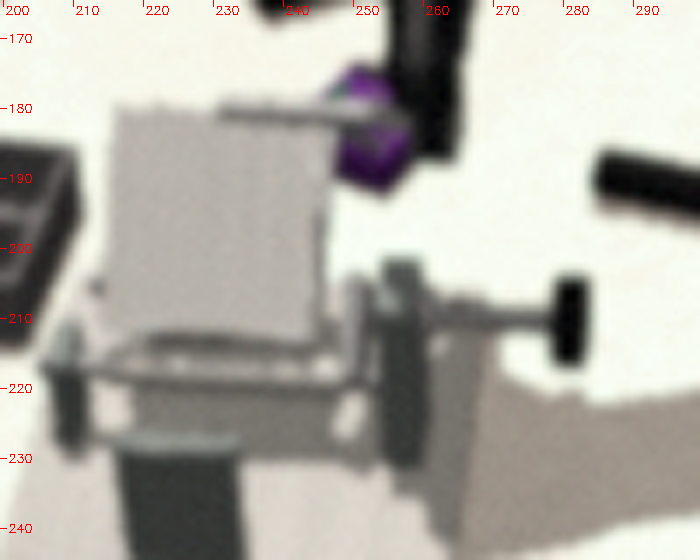

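View pics/z13t.png

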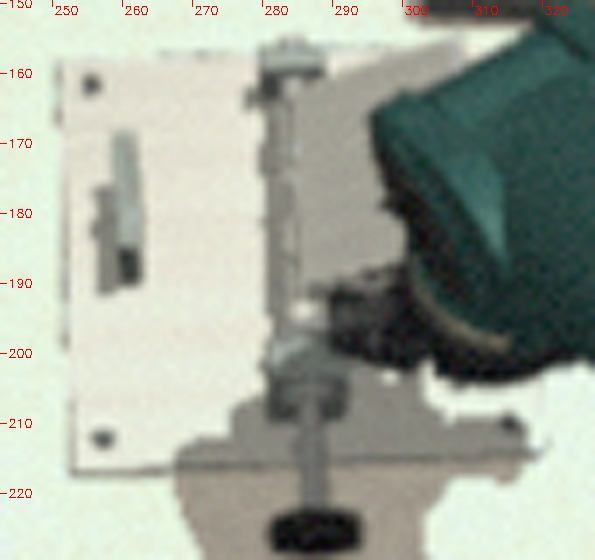

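The plate is nearly over. I'll bring it the last few degrees gently, then release and lift clear.

```bash
python3 - <<'E'
from h import *
r=np.hypot(.0945,.059);a0=np.degrees(np.arctan2(.059,.0945))
for d in(98,100):
    a=np.radians(a0+d); robot.move_linear(dn(-.094,r*np.cos(a),.05+r*np.sin(a)-.017),feed=.06); st()
robot.command_gripper(.04); st()
robot.move_linear(dn(-.094,r*np.cos(a),.23),feed=.2)
robot.move_linear(dn(-.22,r*np.cos(a),.23),feed=.3)
robot.command_gripper(0.0); st()
c=cam("side");save(c,"pics/s13.png");c=cam("top");save(c,"pics/t13.png")
zoom(cv2.imread("pics/s13.png"),200,165,100,80,7,"pics/z14.png");zoom(cv2.imread("pics/t13.png"),243,150,85,80,7,"pics/z14t.png")
E
```

```text
t 35.65 pos [ 0.5414 -0.0594  0.0879] F [ 4.6299  2.4184 -1.963 ] w 0.0108 j [ 0.51  0.61 -0.67  2.08  0.62  0.65  1.08]
t 35.90 pos [ 0.5416 -0.0615  0.0862] F [1.6841 3.7639 5.6937] w 0.0107 j [ 0.51  0.62 -0.66  2.08  0.63  0.65  1.08]
t 36.29 pos [ 0.54   -0.0636  0.0848] F [-0.176   0.1183 -0.2828] w 0.0398 j [ 0.51  0.62 -0.66  2.08  0.63  0.65  1.08]
t 38.05 pos [ 0.4162 -0.0743  0.1994] F [-0.6175  0.326  -0.5719] w -0.0000 j [ 0.79  0.31 -0.87  2.23  0.35  0.74  1.34]
```

View pics/z14.png

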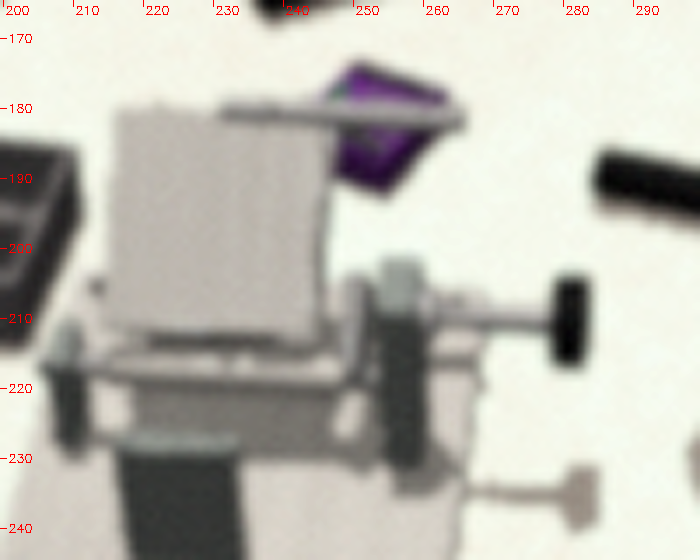

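View pics/z14t.png

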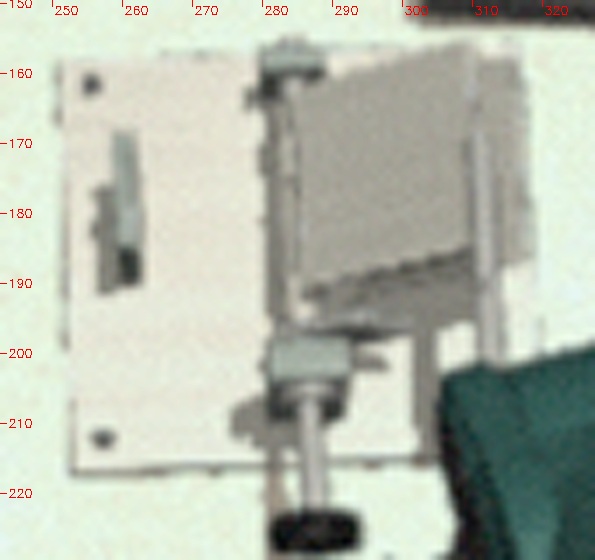

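```bash
python3 - <<'E'
from h import *
r=np.hypot(.0945,.059)
for a in (122,127,130,131.9,134):
    A=np.radians(a); y,z=r*np.cos(A),.05+r*np.sin(A)
    print(a,"side",proj("side",W([-.105,y,z])),proj("side",W([-.05,y,z])),"top",proj("top",W([-.08,y,z])),proj("top",W([0,y,z])))
im=cv2.imread("pics/s13.png").mean(2)
for u in(250,255,260): print(u,im[174:190,u].astype(int))
im=cv2.imread("pics/t13.png").mean(2)
for v in(180,192,196): print(v,im[v,303:322].astype(int))
s0=cv2.imread("pics/side0.png").astype(int);s1=cv2.imread("pics/s13.png").astype(int)
d=(abs(s0-s1).max(2)>40).astype(np.uint8);n,l,stt,c=cv2.connectedComponentsWithStats(d)
for i in range(1,n):
    if stt[i,4]>25: print(stt[i],c[i].round())
E
```

```text
122 side [265.5076 181.607 ] [246.8006 180.8273] top [307.8103 195.95  ] [306.3506 168.9785]
127 side [265.828  181.3666] [247.2563 180.5932] top [310.5037 196.2837] [309.0192 169.4061]
130 side [266.013  181.3619] [247.5222 180.592 ] top [312.0192 196.5125] [310.5215 169.6965]
131.9 side [266.1271 181.4124] [247.6873 180.6445] top [312.9376 196.6681] [311.432  169.8928]
134 side [266.2503 181.5159] [247.8666 180.75  ] top [313.9138 196.8493] [312.4001 170.1207]
250 [130  94  85  91 106 135 145 129  89  62  58  59  51  40  32  37]
255 [176 123  82  77  99 130 146 134 104  86  83  77  68  51  39  31]
260 [219 205 160 106  80 102 128 131 106  68  43  55 100 150 190 210]
180 [109 108 105 109 105 109  98  87 112 120  99  96 110 110 112 121 136 154
 155]
192 [ 87  88  85  87  87  87  89  86  98 115 114 125 149 154 154 153 151 154
 155]
196 [ 86  85  88  93 108 131 133 117  98 116 117 112 136 152 149 152 144 137
 153]
[ 291    0   72  158 4607] [319.  60.]
[ 358    0   27   69 1021] [371.  34.]
[496   3   7  20  52] [500.  14.]
[444  20  14  14 150] [450.  26.]
[489  23  12  41 202] [493. 
[... 165 characters left out ...]
98] [442. 152.]
[284 155  22  19 264] [294. 165.]
[487 177  22  28 181] [498. 192.]
[230 179  13   4  43] [236. 181.]
[244 179  23   5  69] [256. 181.]
[218 192   6  21  60] [220. 202.]
[241 193   4  18  50] [243. 202.]
[273 203  12  15 160] [278. 210.]
[231 212  14  12  66] [236. 218.]
[222 215   5   7  28] [224. 218.]
[ 298  215  109   38 2214] [348. 238.]
[208 219  26  11  87] [218. 225.]
[252 221   9   8  38] [255. 226.]
[224 224  23   3  40] [235. 225.]
[212 231  33  23 360] [230. 245.]
[280 231   6  10  45] [283. 236.]
[249 233   4   8  26] [250. 237.]
[212 255  52   6 163] [239. 258.]
[470 271  15   7  55] [478. 274.]
[441 278   9   8  30] [445. 281.]
[453 278  14  10  59] [459. 283.]
```

The bar sits at top column ≈313 in row 196, which matches the far stop at 132° (312.9). The knob is still out, and the only image changes are the module, the fixture's own moving parts and the arm. Now push the knob in with shut fingers.

```bash
python3 - <<'E'
from h import *
robot.move_linear(dn(-.205,0,.18),feed=.25)
robot.move_linear(dn(-.205,0,.074),feed=.15); f0=st()["wrist_force"]
x=-.205
robot.move_linear(dn(-.18,0,.074),feed=.1);x=-.18
while x<-.150:
    x+=.0025; robot.move_linear(dn(x,0,.074),feed=.05); s=robot.get_state(); df=F.T@(s["wrist_force"]-f0); print(round(x,4),"real x %.4f"%((F.T@(s["ee_pos"]-O))[0]),df)
    if np.linalg.norm(df)>20: break
st()
c=cam("side");save(c,"pics/s14.png")
zoom(cv2.imread("pics/s14.png"),200,165,100,80,7,"pics/z15.png")
E
```

```text
t 39.52 pos [0.4243 0.0006 0.044 ] F [ 0.7882  0.4176 -0.8215] w 0.0003 j [ 0.29  0.57 -0.53  2.36  0.8   0.39  0.73]
-0.1775 real x -0.1780 [-0.6126 -0.1538  1.3484]
-0.175 real x -0.1749 [ 0.154  -0.4819  0.4039]
-0.1725 real x -0.1736 [-2.1955 -0.9353  1.4028]
-0.17 real x -0.1735 [-7.0761  0.1978  5.0559]
-0.1675 real x -0.1725 [-8.6633  0.6943  6.7356]
-0.165 real x -0.1712 [-10.9136   1.0261   6.6947]
-0.1625 real x -0.1690 [-11.1537   0.4539   5.1849]
-0.16 real x -0.1659 [-9.1756  0.8263  5.3487]
-0.1575 real x -0.1602 [-3.0198 -0.316  -0.4617]
-0.155 real x -0.1581 [-7.4285  0.7435  1.8129]
-0.1525 real x -0.1583 [-12.7173   0.7202   6.603 ]
-0.15 real x -0.1585 [-15.2731   1.4098  10.0921]
t 42.92 pos [0.4702 0.0047 0.0426] F [-14.5498   0.3972   9.2707] w 0.0000 j [ 0.32  0.61 -0.57  2.25  0.75  0.48  0.81]
```

View pics/z15.png

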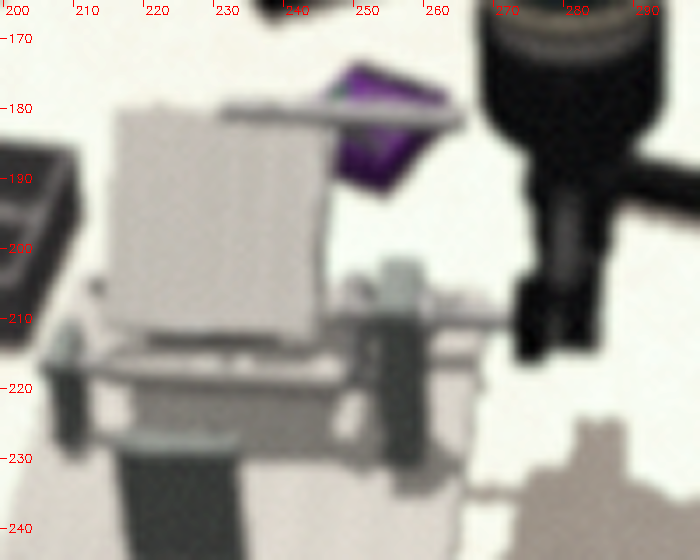

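Snapped past mid-travel (11 N falling to 3 N) and stopped hard with the finger 15.5 mm further on. I'll retreat and verify.

```bash
python3 - <<'E'
from h import *
robot.move_linear(dn(-.20,0,.074),feed=.12)
robot.move_linear(dn(-.21,0,.20),feed=.25); 
s=robot.get_state(); robot.movep([.35,-.45,.25],qdn(1)); st()
c=cam("side");save(c,"pics/s15.png");c=cam("top");save(c,"pics/t15.png")
zoom(cv2.imread("pics/s15.png"),200,165,100,80,7,"pics/z16.png");zoom(cv2.imread("pics/t15.png"),243,150,85,80,7,"pics/z16t.png")
g=cv2.imread("pics/s15.png").mean(2);g0=cv2.imread("pics/side0.png").mean(2)
for r in(206,210):print(g[r,268:284].astype(int),g0[r,268:284].astype(int))
E
```

```text
t 45.89 pos [ 0.3511 -0.4482  0.2497] F [ 0.1395  0.5121 -0.6835] w -0.0005 j [ 1.43  0.44 -0.82  1.89  0.39  0.97  2.11]
[193 201 212 211 185 115  50  22  20  43 106 175 208 215 215 213] [197 204 214 216 188 118  49  23  25  44 112 180 211 219 217 217]
[128 131 133 132 109  60  23  17  19  40 102 173 205 215 215 216] [129 131 134 134 114  63  22  12  20  37 107 175 211 219 219 219]
```

View pics/z16.png

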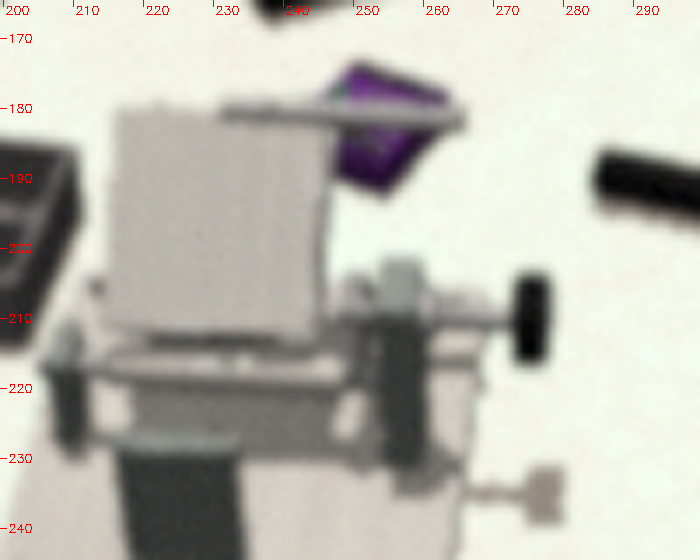

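View pics/z16t.png

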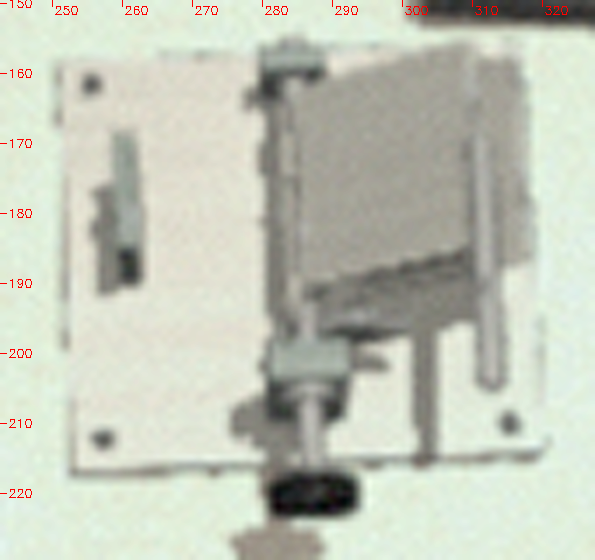

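View pics/t15.png

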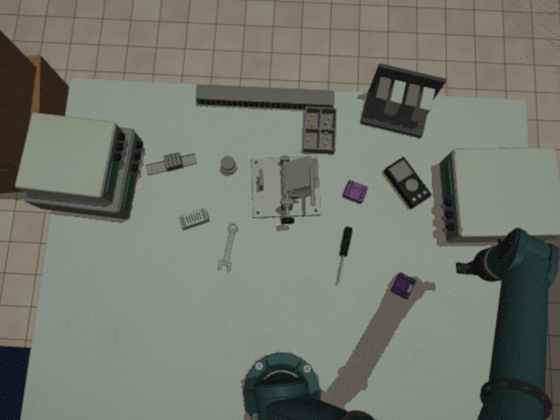

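The knob head's pixel profile is the same as at the start, so it is fully in. The plate is on its far stop, the bystanders are in place and the arm is clear. The module is nowhere outside the fixture. Handing in.

```bash
python3 - <<'E'
from h import *
robot.hold(.3); robot.finish_job(); print("done")
E
```

```text
the job is handed in; nothing more can be done
done
```

I seated the module in the pocket, pulled the knob to its out detent and swung the plate over by its bar. I then pushed the knob back in and handed the job in at about 46 s. `finish_job` reports no verdict.

**What the last checks showed**
- **Knob:** the head's pixels match the locked starting picture within noise. It moved about 16 mm out and back in. Wrist-force readings peaked at about 22 N pulling and 18 N pushing, both against the end stops.
- **Plate:** the bar sits at column 313 in the top view, where the far stop should put it at 312.9. I also felt the stop as the plate reached the end of the swing.
- **Bystanders:** none has visibly moved, and the arm is clear.

**What failed or disagreed**
- **First grasp:** it closed on nothing, because the real fingertips stood 30.5 mm farther back along the tool than reported. I confirmed this with a touch on the bench and a tilted view, then corrected for it.
- **Bar height:** I worked out about 133 mm at the far stop, not the 108 mm given in the text.
- **Module in the nest:** the plate hides it, so its face-down seating is inferred. The plate lies fully on its stop and the module is nowhere else in view.

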